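# Find the worn spring buffer by feel and scrap it

### The job

Test the three spring buffers on the bench: where each stands, press its pin straight in by 5 to 8 mm, never deeper, and feel how hard it pushes back. One is worn and gives far less resistance than the other two: when all three have been tested, lift the worn one and set it upright in the small open steel tray. Leave the two good ones standing where they are and do not disturb the grease tin, tape measure and marker pen.

Things in the scene. Friction and masses are not known exactly. Their poses are not given: they have to be found in the camera images.
- buffer_a: One of three spring buffers that look alike (which is worn must be felt): upright dark steel housing, 54 mm tall, 38 mm across (foot 44 mm, lowest 6 mm), loose, about 0.28 kg. Above it a steel pin with a flat round cap 28 mm across; cap top 75 mm, underside 70 mm above the foot when not pressed. Origin: centre of the underside, z up along the pin. Lift it by the housing, e.g. 48 mm above the foot
- buffer_b: One of three spring buffers that look alike (which is worn must be felt): upright dark steel housing, 54 mm tall, 38 mm across (foot 44 mm, lowest 6 mm), loose, about 0.28 kg. Above it a steel pin with a flat round cap 28 mm across; cap top 75 mm, underside 70 mm above the foot when not pressed. Origin: centre of the underside, z up along the pin. Lift it by the housing, e.g. 48 mm above the foot
- buffer_c: One of three spring buffers that look alike (which is worn must be felt): upright dark steel housing, 54 mm tall, 38 mm across (foot 44 mm, lowest 6 mm), loose, about 0.28 kg. Above it a steel pin with a flat round cap 28 mm across; cap top 75 mm, underside 70 mm above the foot when not pressed. Origin: centre of the underside, z up along the pin. Lift it by the housing, e.g. 48 mm above the foot
- buffer_a_ring (a joint): Black rubber travel ring on the pin of buffer_a, 22 mm across; a press pushes it up the pin and it stays: value in m = deepest press so far, 0 at start. Every pin yields from about 2 N of push, then resists by about 1.7 N per mm if good, 0.3 N per mm if worn (at 6.5 mm: about 12 N or 4 N), springs back; solid stop at 12 mm
- buffer_b_ring (a joint): Black rubber travel ring on the pin of buffer_b, 22 mm across; a press pushes it up the pin and it stays: value in m = deepest press so far, 0 at start. Every pin yields from about 2 N of push, then resists by about 1.7 N per mm if good, 0.3 N per mm if worn (at 6.5 mm: about 12 N or 4 N), springs back; solid stop at 12 mm
- buffer_c_ring (a joint): Black rubber travel ring on the pin of buffer_c, 22 mm across; a press pushes it up the pin and it stays: value in m = deepest press so far, 0 at start. Every pin yields from about 2 N of push, then resists by about 1.7 N per mm if good, 0.3 N per mm if worn (at 6.5 mm: about 12 N or 4 N), springs back; solid stop at 12 mm
- scrap_tray: small open folded-steel tray, 72 (its x) x 100 (its y) x 30 mm high, walls and floor 2 mm, loose, empty, 0.28 kg; origin at the centre of its underside
- grease_tin: blue round grease tin, 63 mm across, 70 mm tall, loose bystander; origin at the centre of its underside
- tape_measure: yellow pocket tape measure, 58 x 74 x 35 mm, loose bystander; origin at the centre of its underside
- marker: paint marker pen, 16 x 132 x 16 mm, lying flat, loose bystander; origin at the middle of the underside

How it is judged:
By the outcome, as a careful person would: the job done as asked, in the order asked, and still so for the second after the job is handed in, with the robot touching nothing.
It also fails if it takes over 58 s, if anything falls off the work surface, if the arm or the gripper's body presses on something with over 40 N, if the wrist force passes 120 N, or if a joint passes its speed limit or range.

### The arm

A 6-joint arm with a two-finger parallel gripper is mounted at the origin on a cart in front of the work surface, level with it; the furniture and walls round the work are solid. World frame = base frame: x ahead of the robot, y to its left, z up, the work surface at z = 0. Lengths are in m, angles in rad, forces in N, time in s.
With the tool pointing down it reaches from about 0.35 to 0.775 m from the base axis. Payload 7.3 kg.
Tool frame: the origin (TCP) lies on the centre line of the jaws, within the pads' length; the fingertips stand ahead of it and the grasp point (between the pads) lies 11 mm behind it (robot.nose_length is the z of the fingertips in the tool frame, in m); z points along the fingers, y is the line along which they close (so a half turn about z gives the same grasp; the last joint's range is limited). The gripper opens to 92 mm and grips with 3 to 60 N. Pads are 19 mm wide; open, the fingers measure 130 mm over their backs; the gripper's body (75 mm by 190 mm) begins 47 mm behind the grasp point.
Start: joints at [1.166, 0.342, 1.524, -0, 1.275, -0.146], TCP at [0.134, 0.508, 0.202] pointing down, gripper open.
Joint ranges: [-2.53, 2.53], [-0.77, 2.02], [0.04, 2.7], [-1, 4.14], [0.28, 2.66], [-3.11, 3.11]. Speed limits (rad/s): [2.57, 2.57, 3.14, 3.14, 3.14, 3.14].

### API

Orientations are given as [roll, pitch, yaw] about the fixed x, y, z axes, in that order (R = Rz(yaw) Ry(pitch) Rx(roll)).
In Python, from cell import robot, cams gives the robot as it stands. The module is installed in compiled form; this text tells all that it offers.
- The arm moves only by the tool carry_out, never from a script. Its argument "deltas" is a list of rows, each a list of 7 numbers: the shift along the tool's x, y, z in cm, then the turn, a rotation vector about the tool's x, y, z in rad, then the opening, from 0 (shut) to 1 (fully open). A call has exactly 8 rows; each row shifts and turns the commanded pose from where the row before left it, along the tool's axes as they then stand; what a row does not reach is not made up. A row lasts 1/12 s, in which the tool goes at most 41.7 mm and 7.16 degrees, less where a joint would pass 70% of its speed; a pose out of reach is approached as far as the arm can. A call is refused whole if a number of a shift passes 4.17 or a number of a turn 0.125, either way. A call with a gripper value outside its range is refused whole. The fingers move at their own pace and stop on an object; "force" is the grip in N (left out, the last holds). Time passes only in rows, so rows that do not move let the fingers close, or fill a call up. It gives the time, the measured TCP pose, the force, the opening and the grip force at its end, in the units of the state.
- robot.observe(): the state, without advancing time (a new reading comes with each control period).
- cams.read_camera(name): name is "scene" or "top" or "wrist"; returns a dict with "image" (420x560x3 uint8, blue, green, red), "depth" (420x560 float32, m along the optical axis (not along the pixel's ray), 0 where there is no reading), "fx", "fy", "cx", "cy" (pixels), "D" ([k1, k2, p1, p2, k3] as OpenCV has them; the pictures are not rectified), "world_to_cam" (4x4, takes a point from world to camera coordinates). Camera axes: x right, y up, looking along -z (the intrinsics and any distortion apply to the point x, -y, -z); pixel columns grow to the right and rows downward; lengths in m; the calibration is good to about 2 mm. A picture is of the moment at which its call begins.
- robot.hand_in(): hands the job in; it is judged then, once.
The state is a dict: "time": time; "qpos": joint angles; "qvel": joint speeds; "joint_efforts": joint torques, N m; "tool_pos": TCP position; "tool_rot": TCP orientation; "contact_force": force on the tool from outside, world axes, zero at the start; "torque": the same for the moment, N m; "opening": finger opening in m; "grip_force": force on a finger pad.
Only numpy, scipy, OpenCV 4.12 (cv2) and the standard library are available. Lean on these libraries where they do the work, as an engineer would, in place of code of your own. Each camera call takes 0.05 s, during which the arm holds its last target. There are 200 camera calls.

## Working session

There is one attempt and no reset: what is moved stays moved. The work goes in short steps, Python scripts to look and compute and a tool call to move; the robot and the scene stay as the last step left them, time stands still between calls to the robot, and variables do not carry over. Pictures are saved under pics/ and viewed, at most 10 in all, crops included, and the job is handed in when it is done.

Besides the shell and the picture viewer there is one more tool, called as name(argument=value, ...), one argument or row to a line, values as JSON. carry_out: Moves the arm, as the interface text tells. Its arguments: {"type":"object","properties":{"deltas":{"type":"array","items":{"type":"array","items":{"type":"number"}}},"force":{"type":"number"}},"required":["deltas"]}

```bash
mkdir -p pics
cat > h.py <<'E'
import numpy as np, cv2
from cell import robot, cams
def pts(c):
    d=c["depth"]; H,W=d.shape
    u,v=np.meshgrid(np.arange(W),np.arange(H))
    K=np.array([[c["fx"],0,c["cx"]],[0,c["fy"],c["cy"]],[0,0,1]])
    n=cv2.undistortPoints(np.stack([u,v],-1).reshape(-1,1,2).astype(np.float64),K,np.array(c["D"])).reshape(H,W,2)
    P=np.stack([n[...,0]*d,-n[...,1]*d,-d,np.ones_like(d)],-1)
    return (P@np.linalg.inv(c["world_to_cam"]).T)[...,:3]
E
python3 - <<'E'
from h import *
s=robot.observe(); print(s, robot.nose_length)
ims=[]
for n in("scene","top"):
    c=cams.read_camera(n); cv2.imwrite(f"pics/{n}0.png",c["image"]); np.savez(f"{n}.npz",P=pts(c),d=c["depth"],im=c["image"])
    print(n,np.linalg.inv(c["world_to_cam"])[:3,3],c["fx"],c["D"])
E
```

```text
{'time': 0.0, 'qpos': array([ 1.16599562e+00,  3.42708639e-01,  1.52504719e+00, -6.92892936e-06,
        1.27543239e+00, -1.45987509e-01]), 'qvel': array([-1.38649016e-03, -8.08210917e-06, -1.29860596e-03, -1.45160150e-03,
        6.11016499e-04,  2.33006608e-03]), 'joint_efforts': array([ 6.70434438e-04, -4.31253290e+01, -2.44218296e+01,  7.17838830e-02,
        5.60220599e-02, -1.10181243e-04]), 'tool_pos': array([0.13415185, 0.50708356, 0.20164179]), 'tool_rot': array([-3.14001309e+00, -2.25551361e-04,  2.88278130e+00]), 'contact_force': array([ 0.16661311, -0.48719603,  0.93725882]), 'torque': array([-0.01558299, -0.0125412 ,  0.02363294]), 'grip_force': 0.0, 'opening': 0.0921131081070669} 0.008
scene [ 0.23291317 -0.75310969  0.54413413] 410.7978243506306 [-0.06020517  0.          0.          0.          0.        ]
top [ 0.4482674  -0.13955533  1.03034115] 433.2542058639572 [0.02151938 0.         0.         0.         0.        ]
```

View pics/top0.png

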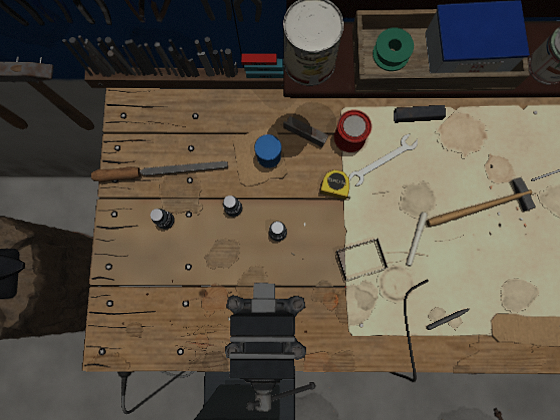

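View pics/scene0.png

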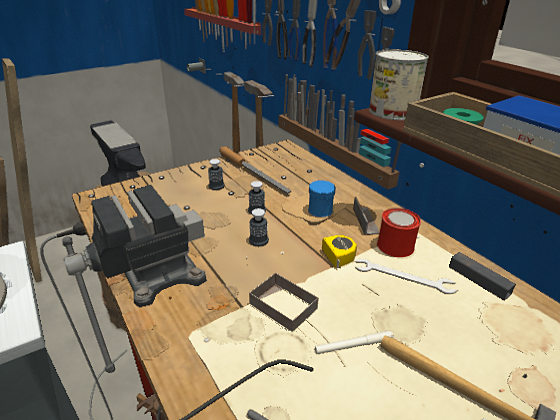

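The top view shows three white caps at about (157,215), (231,202) and (277,228). The tray is at (361,260), the tin at (267,150), the tape at (335,184) and the white marker at (417,238). The vise is at (265,320). Next I'll measure these.

Run:
```python
from h import *
z=np.load("top.npz");P,d,im=z["P"],z["d"],z["im"]
for n,(u,v) in dict(c1=(157,215),c2=(231,202),c3=(277,228)).items():
    sl=np.s_[v-16:v+17,u-16:u+17]; Q=P[sl]; 
    m=(Q[...,2]>.065)&(Q[...,2]<.09)&(d[sl]>0)
    q=Q[m]; (cx,cy),r=cv2.minEnclosingCircle(q[:,:2].astype(np.float32)); print(n,m.sum(),q.mean(0).round(4),"circ",round(cx,4),round(cy,4),round(r,4),"zmed",np.median(q[:,2]).round(4))
def blob(n,u0,u1,v0,v1,lo,hi):
    sl=np.s_[v0:v1,u0:u1];Q=P[sl];m=(Q[...,2]>lo)&(Q[...,2]<hi)&(d[sl]>0);q=Q[m][:,:2]
    (c,s,a)=cv2.minAreaRect(q.astype(np.float32)*1000);print(n,m.sum(),np.round(c,1),np.round(s,1),round(a,1),np.round(cv2.boxPoints((c,s,a))).tolist())
blob("tray rim",325,395,225,292,.022,.04)
blob("tin",245,290,130,172,.055,.08)
blob("tape",312,355,165,205,.025,.045)
blob("vise",215,315,275,370,.03,.5)
q=P[275:370,215:315];print("vise zmax",np.nanmax(q[...,2]))
for y,x in((150,267),(250,420),(240,200),(320,265),(345,265),(300,265)):print((y,x),P[y,x].round(3))
```

```text
c1 121 [0.6252 0.1487 0.0749] circ 0.6256 0.1488 0.014 zmed 0.0747
c2 119 [ 0.6558 -0.0139  0.075 ] circ 0.6564 -0.0136 0.014 zmed 0.075
c3 118 [ 0.5972 -0.1214  0.0751] circ 0.5972 -0.1215 0.0137 zmed 0.0752
tray rim 138 [ 532.  -317.2] [72.  99.8] 16.3 [[483.0, -279.0], [511.0, -375.0], [581.0, -355.0], [552.0, -259.0]]
tin 599 [786.6 -98.7] [61.4 63.7] 52.5 [[743.0, -104.0], [793.0, -142.0], [831.0, -94.0], [780.0, -55.0]]
tape 593 [ 712.5 -264.3] [73.1 58.5] 76.9 [[676.0, -293.0], [733.0, -307.0], [749.0, -235.0], [692.0, -222.0]]
vise 4320 [391.1 -92.1] [166.7 133.4] 0.0 [[308.0, -25.0], [308.0, -159.0], [474.0, -159.0], [474.0, -25.0]]
vise zmax 1.0303411487691894
(150, 267) [ 0.78  -0.098  0.07 ]
(250, 420) [ 0.556 -0.46   0.003]
(240, 200) [ 0.578  0.063 -0.001]
(320, 265) [ 0.401 -0.101  0.157]
(345, 265) [ 0.349 -0.1    0.112]
(300, 265) [ 0.439 -0.099  0.12 ]
```

```bash
cat > to.py <<'E'
import sys
from h import *
from scipy.spatial.transform import Rotation as R
s=robot.observe(); M=R.from_euler("xyz",s["tool_rot"])
for a in sys.argv[1:]:
    t=np.array([float(x) for x in a.split(",")]); print(a,"cm",(M.inv().apply(t-s["tool_pos"])*100).round(2))
print(s["time"],s["tool_pos"].round(4),s["tool_rot"].round(3),"F",s["contact_force"].round(2),s["opening"].round(4),"tilt z",M.apply([0,0,1]).round(4), "q",s["qpos"].round(2))
E
python3 to.py .6255,.1488,.12
```

```text
.6255,.1488,.12 cm [-56.67 -22.06   8.19]Traceback (most recent call last):
  File "to.py", line 7, in <module>
    print(s["time"],s["tool_pos"].round(4),s["tool_rot"].round(3),"F",s["contact_force"].round(2),s["opening"].round(4),"tilt z",M.apply([0,0,1]).round(4), "q",s["qpos"].round(2))
                                                                                                  ^^^^^^^^^^^^^^^^^^
AttributeError: 'float' object has no attribute 'round'
```

carry_out(
  deltas=[
    [-3.6,-1.4,0,0,0,0,0],
    [-3.6,-1.4,0,0,0,0,0],
    [-3.6,-1.4,0,0,0,0,0],
    [-3.6,-1.4,0,0,0,0,0],
    [-3.6,-1.4,0,0,0,0,0],
    [-3.6,-1.4,0,0,0,0,0],
    [-3.6,-1.4,0,0,0,0,0],
    [-3.6,-1.4,0,0,0,0,0],
  ],
  force=20,
)

```text
time: 0.77
tool_pos: [0.3852, 0.324, 0.2021]
tool_rot: [-3.141, -0.0, 2.883]
contact_force: [0.4, 0.9, -0.2]
opening: 0.0429
grip_force: 0.0
```

```bash
sed -i 's/s\["opening"\].round(4)/s["opening"]/' to.py; python3 to.py .6255,.1488,.12
```

```text
.6255,.1488,.12 cm [-27.72 -10.79   8.21]
0.7667 [0.3852 0.324  0.2021] [-3.141 -0.     2.883] F [ 0.36  0.89 -0.19] 0.04292851543918764 tilt z [-4.e-04 -2.e-04 -1.e+00] q [ 0.55  0.3   1.58  0.    1.26 -0.77]
```

carry_out(
  deltas=[
    [-3.6,-1.4,0.5,0,0,0,0],
    [-3.7,-1.4,1,0,0,0,0],
    [-3.7,-1.4,1,0,0,0,0],
    [-3.7,-1.4,1.2,0,0,0,0],
    [-3.7,-1.4,1.2,0,0,0,0],
    [-3.7,-1.4,1.2,0,0,0,0],
    [-3.6,-1.4,1.1,0,0,0,0],
    [-2.0,-1,1,0,0,0,0],
  ],
)

```text
time: 1.43
tool_pos: [0.6268, 0.1473, 0.1187]
tool_rot: [-3.141, 0.0, 2.881]
contact_force: [-0.2, 1.0, -0.9]
opening: 0.0004
grip_force: 0.0
```

```bash
python3 to.py .6255,.1488,.085
```

```text
.6255,.1488,.085 cm [0.16 0.11 3.37]
1.4333 [0.6268 0.1473 0.1187] [-3.141  0.     2.881] F [-0.17  1.01 -0.88] 0.00044958094786419505 tilt z [ 0.e+00 -6.e-04 -1.e+00] q [ 0.11  0.63  1.29 -0.    1.23 -1.2 ]
```

carry_out(
  deltas=[
    [0.1,0.1,1.3,0,0,0,0],
    [0,0,1.0,0,0,0,0],
    [0,0,0.6,0,0,0,0],
    [0,0,0.3,0,0,0,0],
    [0,0,0,0,0,0,0],
    [0,0,0,0,0,0,0],
    [0,0,0,0,0,0,0],
    [0,0,0,0,0,0,0],
  ],
)

```text
time: 2.1
tool_pos: [0.6238, 0.152, 0.0893]
tool_rot: [3.141, 0.001, 2.883]
contact_force: [-0.2, -0.2, 0.4]
opening: 0.0005
grip_force: 0.0
```

```bash
python3 to.py .6255,.1488,.0768
python3 - <<'E'
from h import *
c=cams.read_camera("wrist");cv2.imwrite("pics/w1.png",c["image"])
E
```

```text
.6255,.1488,.0768 cm [-0.25 -0.26  1.25]
2.1 [0.6238 0.152  0.0893] [3.141e+00 1.000e-03 2.883e+00] F [-0.23 -0.16  0.37] 0.00046747266721289054 tilt z [ 1.6e-03  3.0e-04 -1.0e+00] q [ 0.12  0.65  1.33  0.    1.16 -1.19]
```

View pics/w1.png

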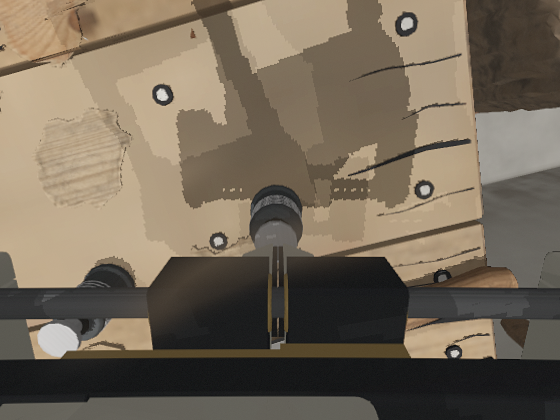

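Fingertips are just above the far-left buffer's cap (image about (277,245)), a few mm off centre. I'll correct that and close in gently.

carry_out(
  deltas=[
    [-0.2,-0.2,0.2,0,0,0,0],
    [-0.05,-0.05,0.2,0,0,0,0],
    [0,0,0,0,0,0,0],
    [0,0,0,0,0,0,0],
    [0,0,0,0,0,0,0],
    [0,0,0,0,0,0,0],
    [0,0,0,0,0,0,0],
    [0,0,0,0,0,0,0],
  ],
)

```text
time: 2.82
tool_pos: [0.6253, 0.1485, 0.0844]
tool_rot: [3.141, 0.0, 2.883]
contact_force: [-0.3, -0.6, -0.1]
opening: 0.0006
grip_force: 0.0
```

carry_out(
  deltas=[
    [0,0,0.1,0,0,0,0],
    [0,0,0.1,0,0,0,0],
    [0,0,0.1,0,0,0,0],
    [0,0,0.1,0,0,0,0],
    [0,0,0,0,0,0,0],
    [0,0,0,0,0,0,0],
    [0,0,0,0,0,0,0],
    [0,0,0,0,0,0,0],
  ],
)

```text
time: 3.48
tool_pos: [0.6253, 0.1484, 0.0804]
tool_rot: [3.141, 0.0, 2.883]
contact_force: [-0.2, 0.1, 0.3]
opening: 0.0003
grip_force: 0.0
```

carry_out(
  deltas=[
    [0,0,0.1,0,0,0,0],
    [0,0,0.05,0,0,0,0],
    [0,0,0,0,0,0,0],
    [0,0,0,0,0,0,0],
    [0,0,0,0,0,0,0],
    [0,0,0,0,0,0,0],
    [0,0,0,0,0,0,0],
    [0,0,0,0,0,0,0],
  ],
)

```text
time: 4.15
tool_pos: [0.6253, 0.1485, 0.0788]
tool_rot: [3.141, 0.0, 2.883]
contact_force: [-0.8, 0.2, 0.7]
opening: 0.0007
grip_force: 0.0
```

```bash
cat > f.py <<'E'
from h import *
F=[];Z=[]
for i in range(6):
    c=cams.read_camera("scene");s=robot.observe();F.append(s["contact_force"][2]);Z.append(s["tool_pos"][2])
print(s["time"],"Fz",np.round(F,2),np.mean(F).round(2),"z",np.mean(Z).round(5))
E
cat >> f.py <<'E'
cv2.imwrite("pics/s_tmp.png",c["image"])
E
python3 f.py
python3 - <<'E'
import cv2
a=cv2.imread("pics/s_tmp.png")[120:220,165:265];cv2.imwrite("pics/s1.png",cv2.resize(a,None,fx=6,fy=6,interpolation=cv2.INTER_CUBIC))
E
```

```text
4.45 Fz [-0.76 -0.58  0.76  1.21 -0.57  0.32] 0.06 z 0.07884
```

View pics/s1.png

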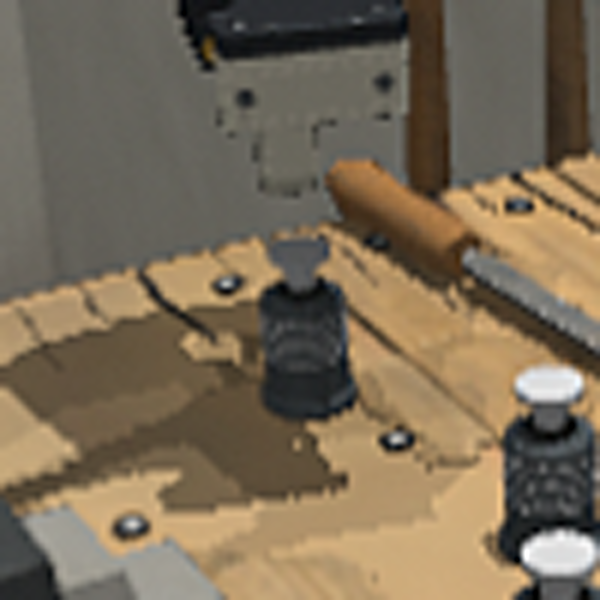

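The scene crop shows a visible gap: the fingertip is at crop (290,190) and the cap at (300,245). I'll measure both from the scene depth.

Run:
```python
from h import *
c=cams.read_camera("scene");P=pts(c)
for v in range(140,190,2):
    print(v,[tuple(P[v,u].round(3)) for u in (211,214,217)])
c=cams.read_camera("wrist");P=pts(c);np.savez("w.npz",P=P,im=c["image"])
print("wrist cam",np.linalg.inv(c["world_to_cam"])[:3].round(3))
for v in range(180,350,12): print(v,P[v,277].round(3))
```

```text
140 [(np.float64(0.588), np.float64(0.068), np.float64(0.171)), (np.float64(0.595), np.float64(0.066), np.float64(0.17)), (np.float64(0.6), np.float64(0.062), np.float64(0.17))]
142 [(np.float64(0.615), np.float64(0.132), np.float64(0.137)), (np.float64(0.621), np.float64(0.128), np.float64(0.136)), (np.float64(0.63), np.float64(0.13), np.float64(0.134))]
144 [(np.float64(0.614), np.float64(0.131), np.float64(0.132)), (np.float64(0.622), np.float64(0.13), np.float64(0.13)), (np.float64(0.63), np.float64(0.129), np.float64(0.129))]
146 [(np.float64(0.614), np.float64(0.132), np.float64(0.126)), (np.float64(0.621), np.float64(0.13), np.float64(0.125)), (np.float64(0.63), np.float64(0.132), np.float64(0.122))]
148 [(np.float64(0.613), np.float64(0.131), np.float64(0.121)), (np.float64(0.621), np.float64(0.131), np.float64(0.119)), (np.float64(0.629), np.float64(0.129), np.float64(0.118))]
150 [(np.float64(0.615), np.float64(0.136), np.float64(0.113)), (np.float64(0.622), np.float64(0.133), np.float64(0.112)), (np.float64(0.631), np.float64(0.134), np.float64(0.11))]
152 [(np.float64(0.6
[... 3204 characters left out ...]
0.622), np.float64(0.131), np.float64(0.009))]
188 [(np.float64(0.609), np.float64(0.142), np.float64(0.001)), (np.float64(0.614), np.float64(0.134), np.float64(0.004)), (np.float64(0.62), np.float64(0.128), np.float64(0.005))]
wrist cam [[ 0.255 -0.928 -0.272  0.552]
 [ 0.967  0.244  0.072  0.168]
 [ 0.    -0.282  0.959  0.261]]
180 [ 0.604  0.154 -0.001]
192 [0.61  0.153 0.015]
204 [0.61  0.153 0.049]
216 [0.617 0.151 0.052]
228 [0.617 0.151 0.073]
240 [0.624 0.149 0.075]
252 [0.617 0.151 0.11 ]
264 [0.617 0.151 0.123]
276 [0.621 0.15  0.126]
288 [0.596 0.157 0.181]
300 [0.597 0.156 0.185]
312 [0.6   0.156 0.186]
324 [ 0.732  0.121 -0.   ]
336 [ 0.745  0.117 -0.001]
348 [0.747 0.117 0.013]
```

Run:
```python
from h import *
print(robot.nose_length, robot.observe()["tool_pos"],[a for a in dir(robot) if a[0]!='_'])
im=None
for n in("scene",):
    c=cams.read_camera(n);P=pts(c)
    sl=np.s_[120:156,195:245];Q=P[sl].reshape(-1,3)
    m=(abs(Q[:,0]-.625)<.03)&(abs(Q[:,1]-.14)<.04)&(Q[:,2]>.08)&(Q[:,2]<.2)
    q=Q[m];print(np.sort(q[:,2])[:12].round(4)); print(q[q[:,2]<.115].mean(0).round(4))
```

```text
0.008 [0.62529809 0.14844316 0.07882918] ['IKError', 'hand_in', 'nose_length', 'observe']
[0.1004 0.1024 0.1025 0.1037 0.104  0.1044 0.105  0.1052 0.1058 0.1066
 0.1068 0.1069]
[0.6197 0.1409 0.1087]
```

carry_out(
  deltas=[
    [0,0,0.5,0,0,0,0],
    [0,0,0.6,0,0,0,0],
    [0,0,0.5,0,0,0,0],
    [0,0,0.3,0,0,0,0],
    [0,0,0.1,0,0,0,0],
    [0,0,0,0,0,0,0],
    [0,0,0,0,0,0,0],
    [0,0,0,0,0,0,0],
  ],
)

```text
time: 5.27
tool_pos: [0.6255, 0.1485, 0.0591]
tool_rot: [3.141, 0.001, 2.883]
contact_force: [0.2, 0.2, -0.8]
opening: 0.0005
grip_force: 0.0
```

```bash
python3 f.py
python3 - <<'E'
import cv2
a=cv2.imread("pics/s_tmp.png")[120:220,165:265];cv2.imwrite("pics/s2.png",cv2.resize(a,None,fx=6,fy=6,interpolation=cv2.INTER_CUBIC))
E
```

```text
5.5667 Fz [ 0.38  0.01 -0.27 -0.15  0.02  0.04] 0.0 z 0.05907
```

View pics/s2.png

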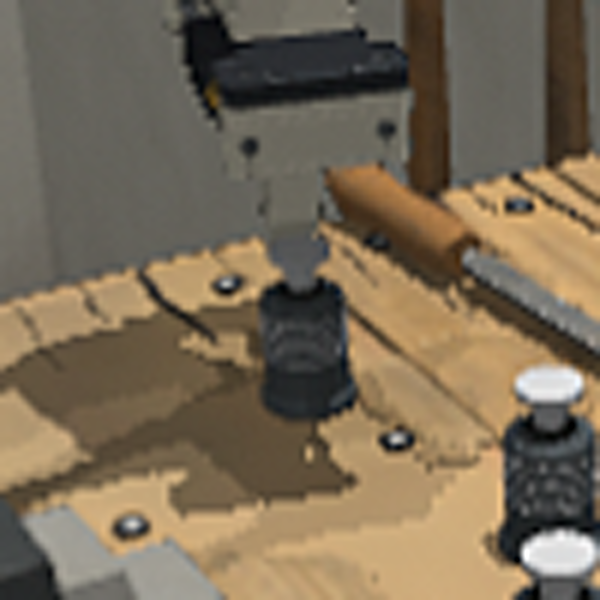

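The fingertip (crop (293,230)) is now just above the cap, still with no force. I'll step down gently.

carry_out(
  deltas=[
    [0,0,0.1,0,0,0,0],
    [0,0,0.1,0,0,0,0],
    [0,0,0.1,0,0,0,0],
    [0,0,0,0,0,0,0],
    [0,0,0,0,0,0,0],
    [0,0,0,0,0,0,0],
    [0,0,0,0,0,0,0],
    [0,0,0,0,0,0,0],
  ],
)

```text
time: 6.23
tool_pos: [0.6253, 0.1485, 0.0559]
tool_rot: [3.141, 0.0, 2.883]
contact_force: [-0.8, -1.1, 0.1]
opening: 0.0004
grip_force: 0.0
```

```bash
python3 f.py
```

```text
6.5333 Fz [ 0.02 -0.23  0.55 -0.4   0.36 -0.57] -0.05 z 0.05585
```

carry_out(
  deltas=[
    [0,0,0.1,0,0,0,0],
    [0,0,0.1,0,0,0,0],
    [0,0,0,0,0,0,0],
    [0,0,0,0,0,0,0],
    [0,0,0,0,0,0,0],
    [0,0,0,0,0,0,0],
    [0,0,0,0,0,0,0],
    [0,0,0,0,0,0,0],
  ],
)

```text
time: 7.2
tool_pos: [0.6254, 0.1484, 0.0539]
tool_rot: [3.141, 0.0, 2.883]
contact_force: [-0.0, -0.5, -0.4]
opening: 0.0002
grip_force: 0.0
```

```bash
python3 f.py
```

```text
7.5 Fz [ 0.63 -0.04 -0.18 -0.27  0.33 -0.86] -0.07 z 0.05384
```

carry_out(
  deltas=[
    [0,0,0.1,0,0,0,0],
    [0,0,0.1,0,0,0,0],
    [0,0,0,0,0,0,0],
    [0,0,0,0,0,0,0],
    [0,0,0,0,0,0,0],
    [0,0,0,0,0,0,0],
    [0,0,0,0,0,0,0],
    [0,0,0,0,0,0,0],
  ],
)

```text
time: 8.17
tool_pos: [0.6253, 0.1485, 0.0518]
tool_rot: [3.141, 0.0, 2.883]
contact_force: [0.1, -0.0, 0.3]
opening: 0.0002
grip_force: 0.0
```

```bash
python3 f.py;  python3 - <<'E'
import cv2
a=cv2.imread("pics/s_tmp.png")[120:220,165:265];cv2.imwrite("pics/s3.png",cv2.resize(a,None,fx=6,fy=6,interpolation=cv2.INTER_CUBIC))
E
```

```text
8.4667 Fz [ 0.41  1.04  0.44  0.33  0.15 -0.16] 0.37 z 0.05184
```

View pics/s3.png

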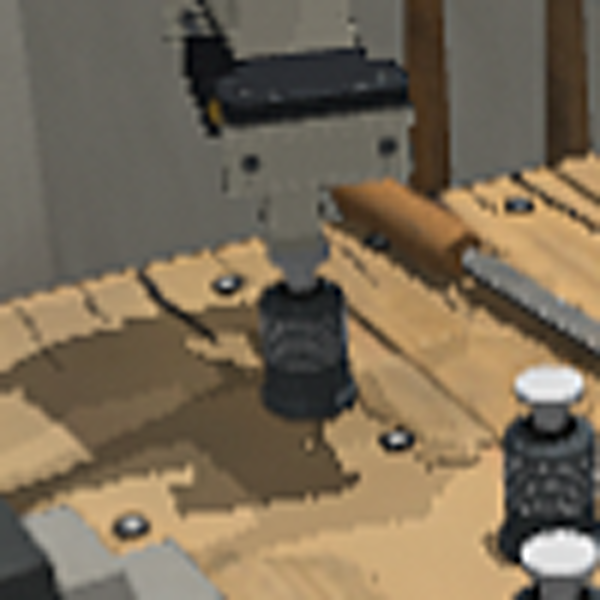

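The tip is almost on the cap, at crop (300,245). I'll keep stepping in 1 mm increments.

carry_out(
  deltas=[
    [0,0,0.1,0,0,0,0],
    [0,0,0.05,0,0,0,0],
    [0,0,0,0,0,0,0],
    [0,0,0,0,0,0,0],
    [0,0,0,0,0,0,0],
    [0,0,0,0,0,0,0],
    [0,0,0,0,0,0,0],
    [0,0,0,0,0,0,0],
  ],
)

```text
time: 9.13
tool_pos: [0.6254, 0.1485, 0.0504]
tool_rot: [3.141, 0.0, 2.883]
contact_force: [0.1, -0.6, 2.1]
opening: 0.0005
grip_force: 0.7
```

```bash
python3 f.py; python3 -c "
import numpy as np
from h import *
s=robot.observe();print(s['joint_efforts'].round(2),s['torque'].round(2))"
```

```text
9.4333 Fz [2.29 1.55 1.67 1.5  1.97 1.67] 1.77 z 0.05038
[ 2.000e-02 -5.643e+01 -2.107e+01 -2.000e-02  2.800e-01 -0.000e+00] [-0.04 -0.13  0.05]
```

carry_out(
  deltas=[
    [0,0,0.1,0,0,0,0],
    [0,0,0.1,0,0,0,0],
    [0,0,0.1,0,0,0,0],
    [0,0,0,0,0,0,0],
    [0,0,0,0,0,0,0],
    [0,0,0,0,0,0,0],
    [0,0,0,0,0,0,0],
    [0,0,0,0,0,0,0],
  ],
)

```text
time: 10.1
tool_pos: [0.6254, 0.1485, 0.0474]
tool_rot: [3.141, 0.0, 2.883]
contact_force: [-0.1, 0.0, 2.6]
opening: 0.0006
grip_force: 1.3
```

```bash
python3 f.py
```

```text
10.4 Fz [2.26 2.1  2.13 2.43 3.52 2.79] 2.54 z 0.04736
```

carry_out(
  deltas=[
    [0,0,0.1,0,0,0,0],
    [0,0,0.1,0,0,0,0],
    [0,0,0.08,0,0,0,0],
    [0,0,0,0,0,0,0],
    [0,0,0,0,0,0,0],
    [0,0,0,0,0,0,0],
    [0,0,0,0,0,0,0],
    [0,0,0,0,0,0,0],
  ],
)

```text
time: 11.07
tool_pos: [0.6254, 0.1485, 0.0446]
tool_rot: [3.141, 0.0, 2.883]
contact_force: [0.3, 0.6, 3.5]
opening: 0.0005
grip_force: 1.8
```

```bash
python3 f.py
python3 - <<'E'
import cv2
a=cv2.imread("pics/s_tmp.png")[120:220,165:265];cv2.imwrite("pics/s4.png",cv2.resize(a,None,fx=6,fy=6,interpolation=cv2.INTER_CUBIC))
E
python3 to.py .6562,-.0136,.056 .6562,-.0136,.10
```

```text
11.3667 Fz [3.54 3.98 3.6  3.36 2.6  3.12] 3.37 z 0.04455
.6562,-.0136,.056 cm [ -7.13 -14.88  -1.14]
.6562,-.0136,.10 cm [ -7.13 -14.88  -5.54]
11.3667 [0.6254 0.1485 0.0446] [3.141 0.    2.883] F [1.41 0.56 3.12] 0.0002533017257351352 tilt z [ 2.e-04  1.e-04 -1.e+00] q [ 0.11  0.7   1.37  0.    1.07 -1.2 ]
```

About 3.4 N at roughly 6.3 mm, with a slope near 0.27 N/mm, so this one looks worn. I'll release it and test the second buffer.

carry_out(
  deltas=[
    [0,0,-0.5,0,0,0,0],
    [0,0,-1.5,0,0,0,0],
    [0,0,-2,0,0,0,0],
    [-0.7,-1.4,-1.5,0,0,0,0],
    [-1.7,-3.5,0,0,0,0,0],
    [-1.7,-3.5,0,0,0,0,0],
    [-1.7,-3.5,0,0,0,0,0],
    [-1.3,-3.0,0,0,0,0,0],
  ],
)

```text
time: 12.03
tool_pos: [0.6553, -0.016, 0.0991]
tool_rot: [-3.141, -0.002, 2.883]
contact_force: [0.5, -0.4, -0.2]
opening: 0.0004
grip_force: 0.0
```

carry_out(
  deltas=[
    [0,0,0,0,0,0,0],
    [0,0,0.8,0,0,0,0],
    [0,0,1,0,0,0,0],
    [0,0,1,0,0,0,0],
    [0,0,0.6,0,0,0,0],
    [0,0,0.3,0,0,0,0],
    [0,0,0,0,0,0,0],
    [0,0,0,0,0,0,0],
  ],
)

```text
time: 12.7
tool_pos: [0.6558, -0.0131, 0.0623]
tool_rot: [3.142, -0.0, 2.884]
contact_force: [0.3, -0.1, 0.6]
opening: 0.0005
grip_force: 0.0
```

```bash
python3 to.py .6562,-.0136,.053
```

```text
.6562,-.0136,.053 cm [-0.06 -0.04  0.93]
12.7 [ 0.6558 -0.0131  0.0623] [ 3.142 -0.     2.884] F [ 0.3  -0.06  0.62] 0.0005269459582745281 tilt z [-3.e-04  1.e-04 -1.e+00] q [-0.14  0.7   1.31  0.    1.13 -1.45]
```

carry_out(
  deltas=[
    [-0.05,-0.05,0.5,0,0,0,0],
    [0,0,0.4,0,0,0,0],
    [0,0,0.2,0,0,0,0],
    [0,0,0.1,0,0,0,0],
    [0,0,0.1,0,0,0,0],
    [0,0,0.1,0,0,0,0],
    [0,0,0,0,0,0,0],
    [0,0,0,0,0,0,0],
  ],
)

```text
time: 13.37
tool_pos: [0.6562, -0.0144, 0.049]
tool_rot: [3.141, 0.0, 2.883]
contact_force: [-1.1, 0.8, 4.2]
opening: 0.0005
grip_force: 2.2
```

```bash
python3 f.py
```

```text
13.6667 Fz [4.84 4.41 5.49 5.41 5.21 5.83] 5.2 z 0.04887
```

carry_out(
  deltas=[
    [0,0,0.1,0,0,0,0],
    [0,0,0.1,0,0,0,0],
    [0,0,0.1,0,0,0,0],
    [0,0,0.1,0,0,0,0],
    [0,0,0.06,0,0,0,0],
    [0,0,0,0,0,0,0],
    [0,0,0,0,0,0,0],
    [0,0,0,0,0,0,0],
  ],
)

```text
time: 14.33
tool_pos: [0.6564, -0.0144, 0.0453]
tool_rot: [3.141, 0.001, 2.883]
contact_force: [-4.1, 1.0, 11.4]
opening: 0.0004
grip_force: 5.4
```

```bash
python3 f.py;python3 to.py .5972,-.1215,.05
```

```text
14.6333 Fz [11.07 11.87 11.03 11.2  10.73 11.45] 11.23 z 0.0453
.5972,-.1215,.05 cm [  2.98 -11.87  -0.48]
14.6333 [ 0.6564 -0.0144  0.0453] [3.141e+00 1.000e-03 2.883e+00] F [-3.64 -0.16 11.45] 0.0007398360739723251 tilt z [ 1.2e-03 -1.0e-04 -1.0e+00] q [-0.14  0.72  1.32  0.    1.1  -1.45]
```

carry_out(
  deltas=[
    [0,0,0.1,0,0,0,0],
    [0,0,0.03,0,0,0,0],
    [0,0,0,0,0,0,0],
    [0,0,0,0,0,0,0],
    [0,0,0,0,0,0,0],
    [0,0,0,0,0,0,0],
    [0,0,0,0,0,0,0],
    [0,0,0,0,0,0,0],
  ],
)

```text
time: 15.3
tool_pos: [0.6565, -0.0144, 0.0443]
tool_rot: [3.141, 0.002, 2.883]
contact_force: [-4.6, -0.5, 12.7]
opening: 0.0006
grip_force: 6.3
```

```bash
python3 f.py;python3 to.py .5972,-.1215,.06
```

```text
15.6 Fz [12.31 12.39 13.4  12.15 12.8  12.78] 12.64 z 0.04432
.5972,-.1215,.06 cm [  2.99 -11.87  -1.57]
15.6 [ 0.6565 -0.0144  0.0443] [3.141e+00 1.000e-03 2.883e+00] F [-4.57  0.74 12.78] 0.0003905250023690536 tilt z [ 1.5e-03 -2.0e-04 -1.0e+00] q [-0.14  0.72  1.32  0.    1.09 -1.45]
```

Good spring, 12.6 N at 6.4 mm. Next is the third.

carry_out(
  deltas=[
    [0,0,-0.5,0,0,0,0],
    [0,0,-1.5,0,0,0,0],
    [0,0,-1.5,0,0,0,0],
    [0.5,-1.4,-1.0,0,0,0,0],
    [0.9,-3.6,0,0,0,0,0],
    [0.9,-3.6,0,0,0,0,0],
    [0.7,-3.2,0,0,0,0,0],
    [0,0,0,0,0,0,0],
  ],
)

```text
time: 16.27
tool_pos: [0.5938, -0.1264, 0.0873]
tool_rot: [-3.139, -0.001, 2.878]
contact_force: [1.0, -0.2, 0.4]
opening: 0.0005
grip_force: 0.0
```

carry_out(
  deltas=[
    [0,0,0.8,0,0,0,0],
    [0,0,1,0,0,0,0],
    [0,0,0.6,0,0,0,0],
    [0,0,0.3,0,0,0,0],
    [0,0,0,0,0,0,0],
    [0,0,0,0,0,0,0],
    [0,0,0,0,0,0,0],
    [0,0,0,0,0,0,0],
  ],
)

```text
time: 16.93
tool_pos: [0.5973, -0.1205, 0.0609]
tool_rot: [3.142, 0.001, 2.883]
contact_force: [0.1, -0.6, 0.7]
opening: 0.0007
grip_force: 0.0
```

```bash
python3 to.py .5972,-.1215,.0488
```

```text
.5972,-.1215,.0488 cm [-0.01 -0.1   1.21]
16.9333 [ 0.5973 -0.1205  0.0609] [3.142e+00 1.000e-03 2.883e+00] F [ 0.07 -0.62  0.65] 0.000667514667552194 tilt z [ 7.e-04 -1.e-04 -1.e+00] q [-0.32  0.63  1.46  0.    1.05 -1.64]
```

carry_out(
  deltas=[
    [0,-0.1,0.5,0,0,0,0],
    [0,0,0.3,0,0,0,0],
    [0,0,0.1,0,0,0,0],
    [0,0,0.1,0,0,0,0],
    [0,0,0.1,0,0,0,0],
    [0,0,0.1,0,0,0,0],
    [0,0,0,0,0,0,0],
    [0,0,0,0,0,0,0],
  ],
)

```text
time: 17.6
tool_pos: [0.5967, -0.1218, 0.049]
tool_rot: [3.142, 0.0, 2.883]
contact_force: [-1.5, 0.6, 5.6]
opening: 0.0004
grip_force: 2.2
```

```bash
python3 f.py
```

```text
17.9 Fz [4.82 4.43 3.95 5.4  5.97 5.09] 4.94 z 0.04885
```

carry_out(
  deltas=[
    [0,0,0.12,0,0,0,0],
    [0,0,0.12,0,0,0,0],
    [0,0,0.12,0,0,0,0],
    [0,0,0.12,0,0,0,0],
    [0,0,0.1,0,0,0,0],
    [0,0,0,0,0,0,0],
    [0,0,0,0,0,0,0],
    [0,0,0,0,0,0,0],
  ],
)

```text
time: 18.57
tool_pos: [0.5969, -0.1218, 0.0442]
tool_rot: [-3.142, 0.001, 2.883]
contact_force: [-4.8, 0.4, 14.0]
opening: 0.001
grip_force: 6.4
```

```bash
python3 f.py;python3 to.py .6255,.1488,.12
```

```text
18.8667 Fz [12.42 12.4  12.58 12.93 12.76 12.64] 12.62 z 0.04422
.6255,.1488,.12 cm [ 4.15 26.89 -7.59]
18.8667 [ 0.5969 -0.1218  0.0442] [-3.142e+00  1.000e-03  2.883e+00] F [-4.96  1.11 12.64] 0.0006744648777875857 tilt z [ 1.1e-03 -4.0e-04 -1.0e+00] q [-0.33  0.65  1.48 -0.    1.01 -1.64]
```

Third is good too (12.6 N), so the buffer at y=+0.149 is the worn one. I'll go back above it with the fingers half open and look at where the tips sit.

carry_out(
  deltas=[
    [0,0,-0.5,0,0,0,0],
    [0,0,-1.8,0,0,0,0],
    [0,0,-2.5,0,0,0,0],
    [0,0,-2.5,0,0,0,0.58],
    [0.3,2.0,-2.5,0,0,0,0.58],
    [0.6,3.8,-0.5,0,0,0,0.58],
    [0.6,3.9,0,0,0,0,0.58],
    [0.6,3.9,0,0,0,0,0.58],
  ],
)

```text
time: 19.53
tool_pos: [0.6119, 0.0161, 0.1464]
tool_rot: [3.141, 0.002, 2.881]
contact_force: [0.5, 0.5, -0.3]
opening: 0.0295
grip_force: 0.0
```

carry_out(
  deltas=[
    [0.6,3.9,0,0,0,0,0.58],
    [0.6,3.9,0,0,0,0,0.58],
    [0.6,3.9,0,0,0,0,0.58],
    [0.3,1.6,0,0,0,0,0.58],
    [0,0,0,0,0,0,0.58],
    [0,0,0,0,0,0,0.58],
    [0,0,0,0,0,0,0.58],
    [0,0,0,0,0,0,0.58],
  ],
)

```text
time: 20.2
tool_pos: [0.6251, 0.1475, 0.1457]
tool_rot: [-3.141, -0.0, 2.881]
contact_force: [0.6, -1.2, 0.1]
opening: 0.0533
grip_force: 0.0
```

```bash
python3 to.py .6255,.1488,.12
python3 - <<'E'
from h import *
t=cams.read_camera("scene");P=pts(t);im=t["image"]
Q=P.reshape(-1,3);m=(abs(Q[:,0]-.625)<.04)&(abs(Q[:,1]-.149)<.09)&(Q[:,2]>.085)&(Q[:,2]<.3)
q=Q[m];o=q[np.argsort(q[:,2])][:25:2];print(o.round(3))
a=im[80:220,150:290];cv2.imwrite("pics/s5.png",cv2.resize(a,None,fx=4,fy=4,interpolation=cv2.INTER_CUBIC))
E
```

```text
.6255,.1488,.12 cm [-0.01  0.14  2.57]
20.2 [0.6251 0.1475 0.1457] [-3.141 -0.     2.881] F [ 0.64 -1.2   0.07] 0.05332088098470186 tilt z [-1.e-04 -3.e-04 -1.e+00] q [ 0.11  0.6   1.26 -0.    1.28 -1.2 ]
[[0.624 0.118 0.168]
 [0.617 0.118 0.17 ]
 [0.625 0.177 0.17 ]
 [0.613 0.117 0.171]
 [0.621 0.174 0.172]
 [0.621 0.18  0.172]
 [0.608 0.116 0.172]
 [0.624 0.111 0.173]
 [0.626 0.172 0.174]
 [0.614 0.112 0.175]
 [0.618 0.108 0.176]
 [0.622 0.177 0.176]
 [0.609 0.113 0.176]]
```

View pics/s5.png

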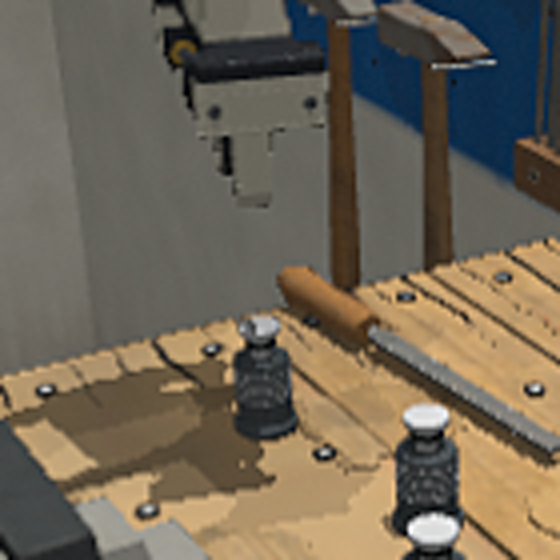

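The tips are 22–24 mm behind the reported TCP whether open or shut, which matches the contact height. So the grasp needs TCP z ≈ 0.005. The worn buffer stands at crop (263,380), unmoved.

carry_out(
  deltas=[
    [0,0.1,1.0,0,0,0,0.58],
    [0,0,2,0,0,0,0.58],
    [0,0,2,0,0,0,0.58],
    [0,0,1.5,0,0,0,0.58],
    [0,0,0.8,0,0,0,0.58],
    [0,0,0.4,0,0,0,0.58],
    [0,0,0,0,0,0,0.58],
    [0,0,0,0,0,0,0.58],
  ],
)

```text
time: 20.92
tool_pos: [0.6257, 0.1499, 0.0694]
tool_rot: [3.141, 0.001, 2.882]
contact_force: [-0.0, -0.7, 0.0]
opening: 0.0535
grip_force: 0.0
```

```bash
python3 to.py .6255,.1488,.005
python3 - <<'E'
from h import *
c=cams.read_camera("wrist");P=pts(c);Q=P.reshape(-1,3)
m=(np.hypot(Q[:,0]-.625,Q[:,1]-.149)<.025)&(abs(Q[:,2]-.075)<.004);q=Q[m];print(len(q),cv2.minEnclosingCircle(q[:,:2].astype(np.float32)))
E
```

```text
.6255,.1488,.005 cm [-0.   -0.11  6.44]
20.9167 [0.6257 0.1499 0.0694] [3.141e+00 1.000e-03 2.882e+00] F [-0.03 -0.7   0.03] 0.05345394041174482 tilt z [ 1.e-03  2.e-04 -1.e+00] q [ 0.12  0.68  1.34  0.    1.12 -1.2 ]
1724 ((0.6285454630851746, 0.15009373426437378), 0.0144219771027565)
```

carry_out(
  deltas=[
    [-0.1,-0.08,0.8,0,0,0,0.58],
    [0,0,1.2,0,0,0,0.58],
    [0,0,1.5,0,0,0,0.58],
    [0,0,1.5,0,0,0,0.58],
    [0,0,0.9,0,0,0,0.58],
    [0,0,0.4,0,0,0,0.58],
    [0,0,0,0,0,0,0.58],
    [0,0,0,0,0,0,0.58],
  ],
)

```text
time: 21.63
tool_pos: [0.6262, 0.149, 0.006]
tool_rot: [3.141, 0.0, 2.883]
contact_force: [0.2, 0.8, 1.1]
opening: 0.0529
grip_force: 0.0
```

carry_out(
  deltas=[
    [0,0,0,0,0,0,0.3],
    [0,0,0,0,0,0,0.2],
    [0,0,0,0,0,0,0.2],
    [0,0,0,0,0,0,0.2],
    [0,0,0,0,0,0,0.2],
    [0,0,0,0,0,0,0.2],
    [0,0,0,0,0,0,0.2],
    [0,0,0,0,0,0,0.2],
  ],
  force=25,
)

```text
time: 22.3
tool_pos: [0.6265, 0.1491, 0.0066]
tool_rot: [3.141, 0.001, 2.883]
contact_force: [-0.5, 1.3, 4.6]
opening: 0.0379
grip_force: 25.0
```

Gripped at 37.9 mm, matching the housing. Lifting now and turning to line up with the tray.

carry_out(
  deltas=[
    [0,0,-0.5,0,0,0,0.2],
    [0,0,-1.5,0,0,0,0.2],
    [0,0,-2.2,0,0,-0.1,0.2],
    [0,0,-2.5,0,0,-0.11,0.2],
    [0,0,-2.5,0,0,-0.11,0.2],
    [0,0,-2.0,0,0,-0.11,0.2],
    [0,0,-1.0,0,0,-0.11,0.2],
    [0,0,0,0,0,0,0.2],
  ],
)

```text
time: 22.97
tool_pos: [0.627, 0.149, 0.1303]
tool_rot: [-3.141, 0.004, -2.857]
contact_force: [0.8, 1.2, -2.5]
opening: 0.0383
grip_force: 25.0
```

```bash
python3 to.py .532,-.317,.129
```

```text
.532,-.317,.129 cm [ 22.22 -42.05   0.08]
22.9667 [0.627  0.149  0.1303] [-3.141  0.004 -2.857] F [ 0.78  1.18 -2.45] 0.038261448223746705 tilt z [ 3.8e-03  4.0e-04 -1.0e+00] q [ 0.11  0.62  1.27 -0.    1.25 -1.74]
```

carry_out(
  deltas=[
    [0.8,-1.5,0,0,0,0,0.2],
    [1.6,-3.0,0,0,0,0,0.2],
    [1.6,-3.0,0,0,0,0,0.2],
    [1.6,-3.0,0,0,0,0,0.2],
    [1.6,-3.0,0,0,0,0,0.2],
    [1.6,-3.0,0,0,0,0,0.2],
    [1.6,-3.0,0,0,0,0,0.2],
    [1.6,-3.0,0,0,0,0,0.2],
  ],
)

```text
time: 23.63
tool_pos: [0.5715, -0.1017, 0.1262]
tool_rot: [3.14, -0.003, -2.864]
contact_force: [0.7, 0.3, -3.3]
opening: 0.0379
grip_force: 25.0
```

carry_out(
  deltas=[
    [1.6,-3.0,0,0,0,0,0.2],
    [1.6,-3.0,0,0,0,0,0.2],
    [1.6,-3.0,0,0,0,0,0.2],
    [1.6,-3.0,0,0,0,0,0.2],
    [1.6,-3.0,0,0,0,0,0.2],
    [1.2,-2.5,0,0,0,0,0.2],
    [0.6,-1.5,0,0,0,0,0.2],
    [0,0,0,0,0,0,0.2],
  ],
)

```text
time: 24.3
tool_pos: [0.5303, -0.3133, 0.1262]
tool_rot: [3.141, -0.002, -2.867]
contact_force: [0.1, 0.6, -2.7]
opening: 0.0377
grip_force: 25.0
```

```bash
python3 to.py .532,-.317,.0095
python3 - <<'E'
from h import *
c=cams.read_camera("scene");P=pts(c);Q=P.reshape(-1,3)
m=(abs(Q[:,0]-.532)<.09)&(abs(Q[:,1]+.317)<.09)&(abs(Q[:,2]-.029)<.004)
print(m.sum(),cv2.minAreaRect((Q[m][:,:2]*1000).astype(np.float32)))
f=(abs(Q[:,0]-.532)<.05)&(abs(Q[:,1]+.317)<.05)&(Q[:,2]>.08)&(Q[:,2]<.2); print("held lowest",np.sort(Q[f][:,2])[:5], Q[f&(Q[:,2]<.15)].mean(0))
cv2.imwrite("pics/s6.png",c["image"])
E
```

```text
.532,-.317,.0095 cm [-0.08 -0.42 11.67]
24.3 [ 0.5303 -0.3133  0.1262] [ 3.141e+00 -2.000e-03 -2.867e+00] F [ 0.06  0.58 -2.72] 0.03773597587311131 tilt z [-1.8e-03  4.0e-04 -1.0e+00] q [-0.66  0.57  1.37 -0.    1.21 -2.5 ]
367 ((534.107177734375, -318.275634765625), (74.90245819091797, 101.90637969970703), 16.989805221557617)
held lowest [0.11756963 0.11809431 0.1182483  0.11852993 0.11872572] [ 0.52160073 -0.32524123  0.13233985]
```

View pics/s6.png

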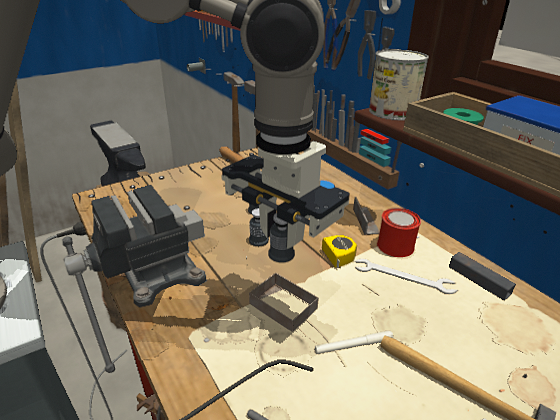

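The worn buffer hangs upright at pixel (280,250), above the tray at (284,303). Lowering into the tray.

carry_out(
  deltas=[
    [-0.1,-0.3,1.0,0,0,0,0.2],
    [-0.05,-0.15,2,0,0,0,0.2],
    [0,0,2,0,0,0,0.2],
    [0,0,1.8,0,0,0,0.2],
    [0,0,0.8,0,0,0,0.2],
    [0,0,0.3,0,0,0,0.2],
    [0,0,0,0,0,0,0.2],
    [0,0,0,0,0,0,0.2],
  ],
)

```text
time: 25.02
tool_pos: [0.5351, -0.3139, 0.0495]
tool_rot: [-3.141, 0.001, -2.86]
contact_force: [0.7, -0.2, -2.4]
opening: 0.038
grip_force: 25.0
```

```bash
python3 to.py .533,-.3175,.0095
```

```text
.533,-.3175,.0095 cm [ 0.31 -0.29  4.  ]
25.0167 [ 0.5351 -0.3139  0.0495] [-3.141e+00  1.000e-03 -2.860e+00] F [ 0.7  -0.24 -2.36] 0.037986237819936 tilt z [ 1.e-03 -6.e-04 -1.e+00] q [-0.65  0.66  1.44  0.    1.04 -2.51]
```

carry_out(
  deltas=[
    [0.2,-0.2,0.6,0,0,0,0.2],
    [0.1,-0.1,1,0,0,0,0.2],
    [0,0,1,0,0,0,0.2],
    [0,0,0.7,0,0,0,0.2],
    [0,0,0.3,0,0,0,0.2],
    [0,0,0.2,0,0,0,0.2],
    [0,0,0,0,0,0,0.2],
    [0,0,0,0,0,0,0.2],
  ],
)

```text
time: 25.68
tool_pos: [0.5325, -0.3179, 0.0109]
tool_rot: [-3.141, 0.0, -2.86]
contact_force: [-0.1, -0.7, -2.4]
opening: 0.0383
grip_force: 25.0
```

carry_out(
  deltas=[
    [0,0,0.1,0,0,0,0.2],
    [0,0,0.1,0,0,0,0.2],
    [0,0,0,0,0,0,0.2],
    [0,0,0,0,0,0,0.2],
    [0,0,0,0,0,0,0.2],
    [0,0,0,0,0,0,0.2],
    [0,0,0,0,0,0,0.2],
    [0,0,0,0,0,0,0.2],
  ],
)

```text
time: 26.35
tool_pos: [0.5324, -0.3178, 0.0088]
tool_rot: [3.142, 0.0, -2.86]
contact_force: [-0.8, 0.1, -2.6]
opening: 0.0383
grip_force: 25.0
```

carry_out(
  deltas=[
    [0,0,0.1,0,0,0,0.2],
    [0,0,0.05,0,0,0,0.2],
    [0,0,0,0,0,0,0.2],
    [0,0,0,0,0,0,0.2],
    [0,0,0,0,0,0,0.2],
    [0,0,0,0,0,0,0.2],
    [0,0,0,0,0,0,0.2],
    [0,0,0,0,0,0,0.2],
  ],
)

```text
time: 27.02
tool_pos: [0.5324, -0.3179, 0.0086]
tool_rot: [-3.141, 0.0, -2.86]
contact_force: [-3.2, 2.2, 7.1]
opening: 0.0383
grip_force: 25.0
```

Seated on the tray floor. Easing off, opening, then withdrawing.

carry_out(
  deltas=[
    [0,0,-0.1,0,0,0,0.2],
    [0,0,0,0,0,0,0.35],
    [0,0,0,0,0,0,0.45],
    [0,0,0,0,0,0,0.56],
    [0,0,0,0,0,0,0.56],
    [0,0,0,0,0,0,0.56],
    [0,0,0,0,0,0,0.56],
    [0,0,0,0,0,0,0.56],
  ],
)

```text
time: 27.68
tool_pos: [0.5323, -0.3178, 0.0082]
tool_rot: [3.141, 0.0, -2.86]
contact_force: [-1.2, 0.1, 0.2]
opening: 0.0515
grip_force: 0.0
```

carry_out(
  deltas=[
    [0,0,-0.5,0,0,0,0.56],
    [0,0,-1,0,0,0,0.56],
    [0,0,-1.5,0,0,0,0.56],
    [0,0,-2,0,0,0,0.56],
    [0,0,-2.5,0,0,0,0.56],
    [0,0,-3,0,0,0,0.56],
    [0,0,-3,0,0,0,0.56],
    [0,0,-2,0,0,0,0.56],
  ],
)

```text
time: 28.35
tool_pos: [0.5331, -0.3184, 0.1677]
tool_rot: [-3.138, 0.003, -2.86]
contact_force: [0.5, -0.2, -0.3]
opening: 0.051
grip_force: 0.0
```

carry_out(
  deltas=[
    [1,0,-3,0,0,0,0.56],
    [3,0,-2,0,0,0,0.56],
    [3,0,-1,0,0,0,0.56],
    [2,0,0,0,0,0,0.56],
    [0,0,0,0,0,0,0.56],
    [0,0,0,0,0,0,0.56],
    [0,0,0,0,0,0,0.56],
    [0,0,0,0,0,0,0.56],
  ],
)

```text
time: 29.02
tool_pos: [0.4466, -0.3424, 0.2232]
tool_rot: [3.141, 0.0, -2.86]
contact_force: [0.3, 0.3, -0.4]
opening: 0.0518
grip_force: 0.0
```

Run:
```python
from h import *
s=robot.observe();print(s["time"],s["tool_pos"],s["qvel"].round(3))
c=cams.read_camera("scene");cv2.imwrite("pics/s7.png",c["image"]);P=pts(c);Q=P.reshape(-1,3)
def cap(x,y,z):
    m=(np.hypot(Q[:,0]-x,Q[:,1]-y)<.03)&(abs(Q[:,2]-z)<.004);q=Q[m];print(m.sum(),q.mean(0).round(4) if len(q) else 0)
cap(.6256,.1488,.075);cap(.6564,-.0136,.075);cap(.5972,-.1215,.075);cap(.5325,-.3178,.077)
```

```text
29.0167 [ 0.44659624 -0.34242661  0.22318537] [ 0.005  0.009  0.002 -0.002 -0.001 -0.002]
0 0
0 0
0 0
162 [ 0.5321 -0.3192  0.0765]
```

View pics/s7.png

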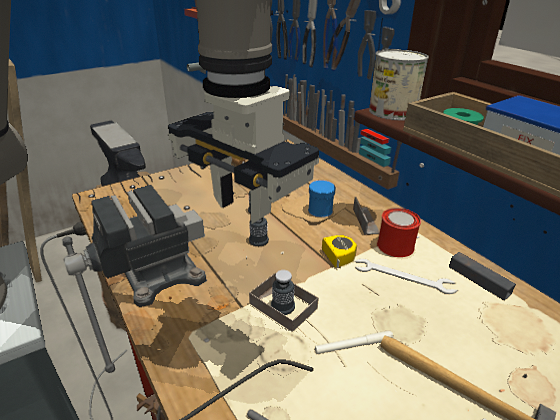

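The worn buffer stands upright in the tray at (284,290). The gripper hides the others from this camera, so I'll check them from the top camera before handing in.

Run:
```python
from h import *
c=cams.read_camera("top");P=pts(c);Q=P.reshape(-1,3)
for x,y,z,r in((.6564,-.0136,.075,.03),(.5972,-.1215,.075,.03),(.7866,-.0987,.07,.05),(.7125,-.2643,.035,.06),(.532,-.318,.077,.03)):
    m=(np.hypot(Q[:,0]-x,Q[:,1]-y)<r)&(abs(Q[:,2]-z)<.004);q=Q[m];print(m.sum(),q.mean(0).round(4) if len(q) else 0)
```

```text
118 [ 0.656  -0.014   0.0749]
117 [ 0.5972 -0.1213  0.0753]
552 [ 0.7873 -0.0983  0.0696]
530 [ 0.711  -0.2595  0.0343]
120 [ 0.5312 -0.3169  0.0769]
```

```bash
python3 -c "
from cell import robot
print(robot.hand_in())"
```

```text
the job is handed in; nothing more can be done
None
```

I pressed all three buffers about 6 to 6.5 mm and handed the job in at about 29 s: the worn one (3.4 N, against 12.6 N for the other two) now stands upright in the tray, and the two good ones are still in place.

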